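Raise the recipe-camera mast and hold it for the shot

ROBOT

A 6-joint arm with a two-finger parallel gripper is mounted at the origin on a cart in front of the work surface, level with it; the furniture and walls round the work are solid. World frame = base frame: x ahead of the robot, y to its left, z up, the work surface at z = 0. Lengths are in mm, angles in rad, forces in N, time in s.
With the tool pointing down it reaches from about 400 to 925 mm from the base axis. Payload 12.5 kg.
Tool frame: the origin (TCP) lies at the very end of the fingers, on their centre line; the grasp point (between the pads) lies 19 mm behind it; z points along the fingers, y is the line along which they close (so a half turn about z gives the same grasp; the last joint's range is limited). The gripper opens to 95 mm and grips with 3 to 60 N. Pads are 20 mm wide; open, the fingers measure 119 mm over their backs; the gripper's body (75 mm by 180 mm) begins 59 mm behind the grasp point.
Start: joints at [1.154, 0.491, 1.559, -0, 1.092, -0.106], TCP at [191.122, 595.082, 181.461] pointing down, gripper open.
Joint ranges: [-3.1, 3.1], [-0.84, 2.19], [0.05, 2.79], [-1.13, 4.28], [0.06, 2.93], [-2.69, 2.69]. Speed limits (rad/s): [2.22, 2.22, 2.79, 3.14, 3.14, 3.14].

INTERFACE

Orientations are given as [roll, pitch, yaw] about the fixed x, y, z axes, in that order (R = Rz(yaw) Ry(pitch) Rx(roll)).
In Python, from cell import env, vision, status gives the robot as it stands (env), with the cameras (vision) and the readings (status).
- The arm moves only by the shell command python3 steer.py FILE, which reads ROWS from the file FILE. ROWS is one flat JSON list of numbers that holds 1 to 5 rows one after another, with no inner brackets; each row has 5 numbers: dx, dy, dz in mm, then a turn about the tool's z in rad, then the opening from 0.0 (shut) to 1.0 (fully open); each row is the pose to reach, as a shift and turn from the pose commanded when the command began, along the tool's axes at that moment; what a row does not reach only later rows make up. A row lasts 1/12 s, in which the tool goes at most 41.7 mm and 0.125 rad, less where a joint would pass 70% of its speed; a pose out of reach is approached as far as the arm can. The fingers move at their own pace and stop on an object; the grip force is fixed at half the most. Time passes only in rows, so rows that do not move let the fingers close. It prints the time, the measured TCP pose, the force, the opening and the grip force at its end. Input that does not fit is refused with a message, and nothing moves.
- status.state(): the state, without advancing time (a new reading comes with each control period).
- vision.read_camera(name): name is "side" or "top" or "wrist"; returns (picture, depth): 384x512x3 uint8, red, green, blue; 384x512 float32, mm along the optical axis (not along the pixel's ray), 0 where there is no reading.
- vision.camera_info(name): a dict with "vertical_fov" (degrees; the focal length in pixels is half the picture's height over the tangent of half this angle, whatever the lens; pixels are square), "cx", "cy" (the principal point, pixels), "dist_coeffs" ([k1, k2, p1, p2, k3] as OpenCV has them; the pictures are not rectified), "origin" and "attitude" of the camera in the world. Camera axes: x right, y down, z forward; pixel columns grow to the right and rows downward; lengths in mm; the calibration is good to about 2 mm. A picture is of the moment at which its call begins: read the wrist's pose just before it. camera_info takes no time and is no camera call; for the wrist camera it gives the pose at the moment of the call.
- env.job_done(): hands the job in; it is judged then, once.
The state is a dict: "t": time; "joints": joint angles; "qvel": joint speeds; "tau": joint torques, N m; "eef_pos": TCP position; "tcp_rot": TCP orientation; "ft_force": force on the tool from outside, world axes, zero at the start; "moment": the same for the moment, N m; "opening": opening from 0.0 (shut) to 1.0 (fully open); "grip_force": force on a finger pad.
Only numpy, scipy, OpenCV 4.12 (cv2) and the standard library are available. Lean on these libraries where they do the work, as an engineer would, in place of code of your own. Each camera call takes 0.05 s, during which the arm holds its last target. There are 200 camera calls.

TASK

Raise the recipe camera: turn the black head of the mast anticlockwise (seen from above) until it clicks over to its stop, about a sixth of a turn, then, squeezing the orange button in the side of the head, pull the head straight up past the first stop all the way to the second stop. The mast springs back when let go, so finish while still gripping the head and holding the mast fully extended and still; leave the mug, the timer and the tin where they are.

Things in the scene. Friction and masses are not known exactly. Their poses are not given: they have to be found in the camera images.
- mast_foot: Foot of the camera mast, fixed to the worktop: a dark round disc of 114 mm diameter and 14 mm height with an upright black tube (34 mm diameter, top at 105 mm) in its middle. Origin on the mast's vertical axis at worktop height. Keep arm and wrist clear of the wall shelf that hangs over the back of the worktop, from about x = 0.58 m on, its underside about 0.4 m up.
- grip_head: The black head on top of the mast; turns and rises with the inner tube. A block 48 mm long along its x, 30 mm thick along its y, 40 mm high, its middle 155 mm over the worktop while the mast is down. Origin on the mast's axis, 155 mm below the block's middle; z up, x towards the camera. The orange button is in its +y face.
- head_grip (a point): Middle of the black head's block, on the mast's axis; axes as those of grip_head. Grip the block here from above with the fingers closing along y, on its +y and -y faces: the finger on the +y face squeezes the button.
- button_face (a point): Middle of the orange button's flat outer face, 30 mm wide and 26 mm high, at the height of the block's middle; when not pressed it stands 6 mm proud of the head's +y face (36 mm over the button and the head's far side), fully pressed 1 mm proud (31 mm).
- head_button (a joint): Travel of the orange button: 0 out, 0.005 m fully pressed. A spring pushes it out, 3 N at first and 8 N when fully pressed. Pressed 4 mm or more, it frees the mast's latch; not pressed, the mast is latched when down, and catches again at the first stop (0.040).
- head_twist (a joint): Angle of the head about the mast's vertical axis, rad: 0 as found (locked down), grows anticlockwise seen from above. The detent resists with about 0.12 N m from 0.1 on, is passed at 0.5, then helps on to about 0.9; end stop 1.05. The mast can rise only beyond about 0.8. The button may be squeezed while turning.
- mast (a joint): Extension of the mast in m: 0 down, first stop 0.040 (it only stops there when the button is out), second stop 0.080, the hard end. A spring and the weight pull it down with about 5 to 7 N altogether; let go at the top it sinks back to about 0.053.
- mug: White mug, 83 mm diameter, 93 mm high, with a handle; loose bystander. Origin at the middle of its underside.
- timer: White kitchen timer with a red ridge, 63 mm diameter, 51 mm high; loose bystander. Origin at the middle of its underside.
- tin: Small food tin with a red label, 75 mm diameter, 58 mm high; loose bystander. Origin at the middle of its underside.
- camera: Small grey camera on a bracket of the mast, moving with the head: 46 mm wide, 36 mm high, spanning 38 to 73 mm from the mast's axis along the head's x; its top is 25 mm below the middle of the head. Origin as that of grip_head.

How it is judged (in metres and radians):
On the way, in this order (a step that is already met when the one before it is completed fails the run):
1. the head is turned past its click while the mast is still down (value of joint head_twist above 0.8 rad and value of joint mast below 0.02 m), for 0.05 s.
2. the head is pulled up past the first stop (value of joint mast above 0.045 m and contact force between grip_head and the fingers above 1 N), for 0.05 s.
At the end, for the whole second after the job is handed in: The mast is held within 6 mm of its second stop (extension over 0.074 of 0.080 m), still (under 20 mm/s), the head turned past its click (over 0.8 rad), with the fingers gripping the head (over 2 N) (value of joint mast above 0.074 m and value of joint head_twist above 0.8 rad and velocity of joint mast between -0.02 and 0.02 m/s and contact force between grip_head and the fingers above 2 N); the arm keeps its last pose, push and grip.
It fails at once if the mug is moved by more than 30 mm (distance of mug from where it was at the start of the episode above 0.03 m).
It fails at once if the timer is moved by more than 30 mm (distance of timer from where it was at the start of the episode above 0.03 m).
It fails at once if the tin is moved by more than 30 mm (distance of tin from where it was at the start of the episode above 0.03 m).
It also fails if it takes over 40 s, if anything falls off the work surface, if the arm or the gripper's body presses on something with over 40 N, if the wrist force passes 120 N, or if a joint passes its speed limit or range.

## Working session

There is one attempt and no reset: what is moved stays moved. The work goes in short steps, Python scripts to look and compute and a shell command to move; the robot and the scene stay as the last step left them, time stands still between calls to the robot, and variables do not carry over. Pictures are saved under pics/ and viewed, at most 10 in all, crops included, and the job is handed in when it is done.

```bash
ls; mkdir -p pics
python3 - <<'E'
from cell import env, vision, status
import cv2,numpy as np
for n in("side","top"):
    i=vision.camera_info(n); print(n,i)
    p,d=vision.read_camera(n); np.savez(f"pics/{n}0.npz",p=p,d=d)
    cv2.imwrite(f"pics/{n}0.png",p[:,:,::-1])
a=[cv2.imread(f"pics/{n}0.png") for n in("side","top")]
s=status.state(); print(s)
E
```

```text
cell.py
pics
steer.py
side {'vertical_fov': 56.77663981878477, 'cx': 256.94932788855044, 'cy': 199.9395077714995, 'dist_coeffs': array([-0.08442965,  0.        ,  0.        ,  0.        ,  0.        ]), 'origin': array([ 217.89825676, -177.03735854,  811.32259465]), 'attitude': array([-2.57555574,  0.00659989, -0.73906156])}
top {'vertical_fov': 47.15773736368306, 'cx': 254.1883783667076, 'cy': 186.10113459018984, 'dist_coeffs': array([-0.02985439,  0.        ,  0.        ,  0.        ,  0.        ]), 'origin': array([ 345.57036214,  139.46168969, 1040.58649833]), 'attitude': array([-2.96683235e+00,  3.55217006e-04, -1.54819053e+00])}
{'t': 0.1, 'joints': array([ 1.15440613e+00,  4.91498387e-01,  1.55940063e+00,  2.54540924e-06,
        1.09172395e+00, -1.05624463e-01]), 'qvel': array([ 0.00017059, -0.002213  , -0.0015998 ,  0.0005252 , -0.00157012,
       -0.00091719]), 'tau': array([ 3.37796657e-03, -6.13619757e+01, -2.58603913e+01,  6.94258860e-02,
        4.70161659e-02, -8.98233202e-05]), 'eef_pos': array([191.00336742, 594.82452891, 180.91658873]), 'tcp_rot': array([-3.14056832e+00, -1.10869246e-04,  2.83082569e+00]), 'ft_force': array([-0.86924328, -1.11178885,  0.76563696]), 'moment': array([-0.00915088,  0.06806645, -0.00047149]), 'grip_force': 0.0, 'opening': 0.9987913768360561}
```

View pics/side0.png

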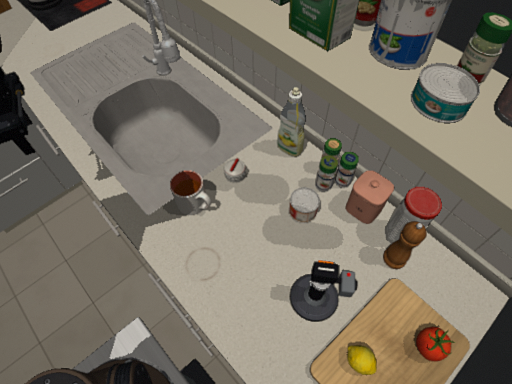

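View pics/top0.png

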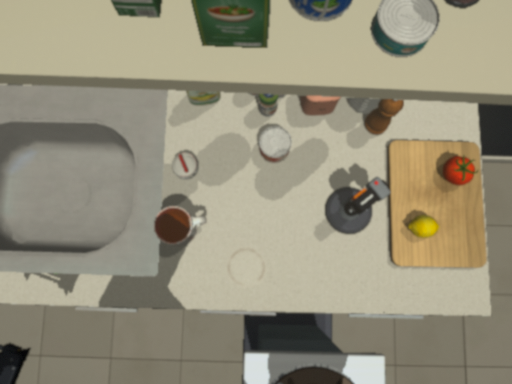

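The side view shows the black head at about (325,272), the grey camera at (348,283) and the orange button at (322,263). In the top view the head is at about (357,202), the button at (357,191) and the camera at (378,187). I'll measure these from both depth images.

```bash
cat > h.py <<'E'
import numpy as np,cv2
from scipy.spatial.transform import Rotation as R
def cloud(info,d):
    h,w=d.shape; f=h/2/np.tan(np.radians(info["vertical_fov"])/2)
    K=np.array([[f,0,info["cx"]],[0,f,info["cy"]],[0,0,1]])
    u,v=np.meshgrid(np.arange(w),np.arange(h))
    n=cv2.undistortPoints(np.stack([u,v],-1).reshape(-1,1,2).astype(float),K,info["dist_coeffs"]).reshape(h,w,2)
    P=np.dstack([n[...,0]*d,n[...,1]*d,d])
    return P@R.from_euler("xyz",info["attitude"]).as_matrix().T+info["origin"]
def report(p,P,roi):
    u0,u1,v0,v1=roi; q=P[v0:v1,u0:u1].reshape(-1,3); c=p[v0:v1,u0:u1].reshape(-1,3).astype(int)
    r,g,b=c.T
    def show(n,m):
        if m.sum()>3: print(n,m.sum(),"med",np.median(q[m],0).round(1),"lo",np.percentile(q[m],5,0).round(1),"hi",np.percentile(q[m],95,0).round(1))
    show("orange",(r>g+50)&(g>b)&(q[:,2]>90))
    top=(q[:,2]>165)&(q[:,2]<190)&(r<g+50); show("headtop",top)
    if top.sum()>5:
        (cx,cy),(w,h),a=cv2.minAreaRect(q[top][:,:2].astype(np.float32)); print("rect",cx,cy,w,h,a)
    show("camera",(q[:,2]>110)&(q[:,2]<140)&(r>70)&(abs(r-b)<30))
E
python3 - <<'E'
from cell import env, vision, status
from h import *
for n,roi in(("side",(300,365,250,325)),("top",(320,395,170,240))):
    z=np.load(f"pics/{n}0.npz"); P=cloud(vision.camera_info(n),z["d"]); print(n); report(z["p"],P,roi)
    m=P[...,2]; print("table z",np.median(P[250,100:120] if n=="top" else P[240,270:290],0))
E
```

```text
side
orange 46 med [495.6 -70.  168.3] lo [ 482.8 -112.5  130.3] hi [524.4 -57.5 175.3]
headtop 411 med [476.2 -80.1 175.2] lo [458.  -99.7 168.9] hi [495.6 -59.4 177.3]
rect 480.40252685546875 -77.0633316040039 37.45771408081055 49.11841583251953 38.271488189697266
camera 366 med [ 502.9 -115.   129.1] lo [ 461.  -135.3  116.4] hi [527.  -77.9 132.2]
table z [521.74244726  79.85609418   0.94929536]
top
orange 52 med [493.5 -72.9 165.9] lo [ 482.2 -114.8  130.6] hi [521.6 -60.  169.3]
headtop 357 med [475.4 -78.8 174.5] lo [457.1 -98.9 169.9] hi [493.8 -60.4 177. ]
rect 477.85986328125 -77.6852035522461 36.67901611328125 48.48380661010742 38.75775909423828
camera 276 med [ 508.1 -121.6  129.1] lo [ 487.1 -136.7  117.1] hi [ 527.7 -100.6  132.1]
table z [369.00198181 479.8479703    3.62048391]
```

```bash
cat >> h.py <<'E'
def to(s,x,y,z,yaw):
    r=R.from_euler("xyz",s["tcp_rot"]); d=r.inv().apply(np.array([x,y,z])-s["eef_pos"])
    t=(r.inv()*R.from_euler("xyz",[np.pi,0,yaw])).as_rotvec()[2]
    print("shift",d.round(1),"turn",round(t,3))
E
python3 - <<'E'
from cell import env, vision, status
from h import *
s=status.state()
to(s,300,420,240,2.243);to(s,400,250,240,2.243);to(s,476.5,-79.3,235,2.243)
E
```

```text
shift [-157.2 -133.2  -59. ] turn 0.588
shift [-304.4 -264.5  -58.8] turn 0.588
shift [-478.  -554.6  -53.6] turn 0.588
```

```bash
echo '[-20,-18,-30,0.1,1,-50,-45,-59,0.2,1,-80,-70,-59,0.3,1,-110,-98,-59,0.4,1,-140,-122,-59,0.5,1]' > next.json && python3 steer.py next.json
python3 - <<'E'
from cell import env, vision, status
from h import *
s=status.state()
to(s,400,250,240,2.243);to(s,476.5,-79.3,235,2.243)
E
```

```text
t: 0.52
eef_pos: [287.1, 434.6, 240.8]
tcp_rot: [3.141, -0.0, 2.327]
ft_force: [1.2, -0.2, 0.4]
opening: 0.998
grip_force: 0.0
shift [-211.8  -44.5    0.7] turn 0.084
shift [-503.8 -214.8    5.6] turn 0.084
```

```bash
echo '[-40,-9,0,0.05,1,-80,-18,0,0.08,1,-120,-28,0,0.084,1,-160,-38,0,0.084,1,-200,-50,0,0.084,1]' > next.json && python3 steer.py next.json
python3 - <<'E'
from cell import env, vision, status
from h import *
s=status.state(); to(s,476.5,-79.3,235,2.243)
E
```

```text
t: 0.93
eef_pos: [389.0, 255.2, 240.4]
tcp_rot: [3.142, -0.0, 2.247]
ft_force: [0.9, 0.3, -0.1]
opening: 1.002
grip_force: 0.0
shift [-315.6 -141.1    5.4] turn 0.004
```

```bash
echo '[-38,-17,0,0,1,-76,-34,0,0,1,-114,-51,0,0,1,-152,-68,0,0,1,-190,-85,0,0,1]' > next.json && python3 steer.py next.json
python3 - <<'E'
from cell import env, vision, status
from h import *
s=status.state(); to(s,476.5,-79.3,235,2.243)
n="wrist";i=vision.camera_info(n);p,d=vision.read_camera(n);cv2.imwrite("pics/w1.png",p[:,:,::-1]);P=cloud(i,d);print(i["origin"],i["attitude"])
E
```

```text
t: 1.35
eef_pos: [440.9, 53.6, 240.4]
tcp_rot: [3.141, -0.0, 2.247]
ft_force: [1.0, 0.6, -0.8]
opening: 1.004
grip_force: 0.0
shift [-125.9  -55.4    5.4] turn 0.004
[395.95345724 108.62309566 443.78901345] [ 2.88987060e+00 -3.60760137e-05  6.76457961e-01]
```

View pics/w1.png

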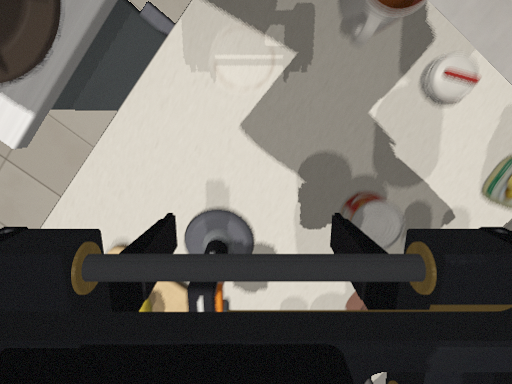

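The wrist view shows the foot disc at about (218,238). The head, at about (208,295), is mostly hidden behind the gripper. I'll cross-check the mast axis by fitting the foot disc in the three views.

Run:
```python
from cell import env, vision, status
from h import *
def disc(n,p,P):
    m=(P[...,2]>7)&(P[...,2]<22)&(p.max(-1)<110)&(np.hypot(P[...,0]-476,P[...,1]+79)<70)
    q=P[m][:,:2].astype(np.float32); c,r=cv2.minEnclosingCircle(q)
    print(n,m.sum(),"z",np.median(P[m][:,2]).round(1),"circle",np.round(c,1),round(r,1))
for n in("side","top"):
    z=np.load(f"pics/{n}0.npz"); disc(n,z["p"],cloud(vision.camera_info(n),z["d"]))
i=vision.camera_info("wrist");p,d=vision.read_camera("wrist");P=cloud(i,d);disc("wrist",p,P)
q=P[(P[...,2]>150)&(P[...,2]<185)&(np.hypot(P[...,0]-476,P[...,1]+79)<40)]
print(len(q),q.min(0),q.max(0)) if len(q) else 0
s=status.state(); to(s,476.5,-79.3,235,2.243)
```

```text
side 1222 z 14.2 circle [478.2 -78.5] 55.3
top 1121 z 13.4 circle [475.9 -81.3] 54.9
wrist 1404 z 13.0 circle [477.4 -78. ] 54.5
1072 [452.81496727 -95.40918536 150.4053924 ] [502.18113889 -52.32497056 176.9891564 ]
shift [-123.4  -53.9    5.3] turn -0.002
```

All three views agree that the axis is at about (477,-79) and the head top is at about 175 mm, so the head's middle is at about 155. Moving above it now.

```bash
echo '[-38,-17,0,0,1,-76,-34,0,0,1,-110,-48,3,0,1,-123.5,-53.5,5,-0.002,1,-123.5,-53.5,5,-0.002,1]' > next.json && python3 steer.py next.json
python3 - <<'E'
from cell import env, vision, status
from h import *
s=status.state(); to(s,477,-79,137,2.243)
n="side";p,d=vision.read_camera(n);cv2.imwrite("pics/s2.png",cv2.resize(p[190:350,230:430,::-1],(800,640))[:600])
E
```

```text
t: 1.87
eef_pos: [477.1, -76.3, 234.6]
tcp_rot: [-3.141, -0.001, 2.246]
ft_force: [0.4, -0.4, -0.6]
opening: 1.0
grip_force: 0.0
shift [-2.2 -1.7 97.6] turn 0.003
```

View pics/s2.png

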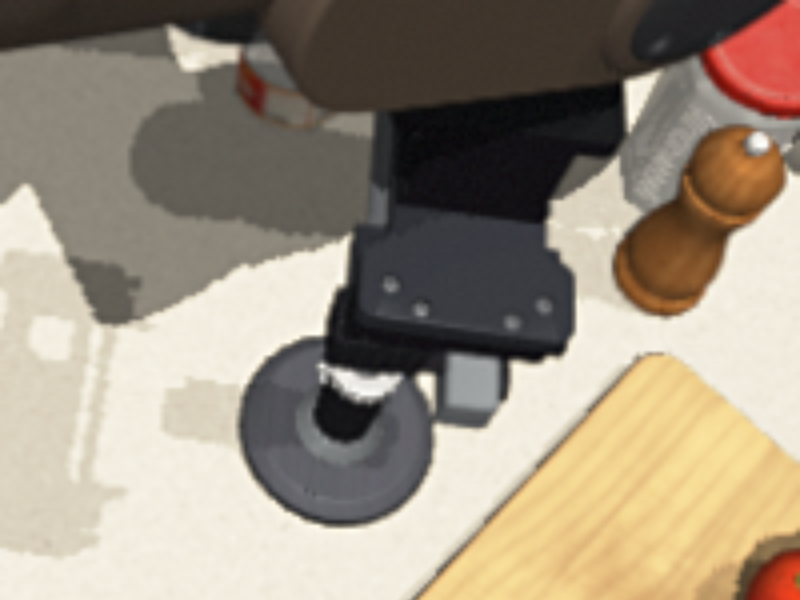

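The crop shows the gripper above the head with its finger line across the head, and the mill and tin well clear. I'll descend partway and check the alignment.

```bash
echo '[0,0,20,0,1,0,0,38,0,1,0,0,38,0,1,0,0,38,0,1]' > next.json && python3 steer.py next.json
python3 - <<'E'
from cell import env, vision, status
from h import *
s=status.state(); to(s,477,-79,137,2.243)
E
```

```text
t: 2.25
eef_pos: [476.1, -72.9, 197.4]
tcp_rot: [-3.141, -0.001, 2.25]
ft_force: [0.9, 0.2, 0.3]
opening: 1.001
grip_force: 0.0
shift [-5.4 -3.1 60.4] turn 0.007
```

```bash
echo '[-5.4,-3.1,5,0.007,1,-5.4,-3.1,25,0.007,1,-5.4,-3.1,45,0.007,1,-5.4,-3.1,60,0.007,1,-5.4,-3.1,60,0.007,1]' > next.json && python3 steer.py next.json
python3 - <<'E'
from cell import env, vision, status
from h import *
s=status.state(); to(s,477,-79,137,2.243)
E
```

```text
t: 2.67
eef_pos: [476.8, -80.1, 135.9]
tcp_rot: [-3.14, -0.002, 2.242]
ft_force: [0.4, 0.1, 0.7]
opening: 0.998
grip_force: 0.0
shift [ 0.8  0.8 -1.1] turn -0.001
```

```bash
echo '[0.8,1.2,0,0,0.6,0.8,1.2,0,0,0.3,0.8,1.2,0,0,0.0,0.8,1.2,0,0,0.0,0.8,1.2,0,0,0.0]' > next.json && python3 steer.py next.json;echo '[0,0,0,0,0,0,0,0,0,0,0,0,0,0,0,0,0,0,0,0,0,0,0,0,0]' > next.json && python3 steer.py next.json
```

```text
t: 3.08
eef_pos: [478.3, -79.0, 138.1]
tcp_rot: [3.141, 0.001, 2.242]
ft_force: [0.0, -0.1, -0.1]
opening: 0.704
grip_force: 0.0
t: 3.5
eef_pos: [478.0, -79.0, 137.4]
tcp_rot: [3.142, -0.0, 2.242]
ft_force: [-0.4, -0.6, 1.0]
opening: 0.356
grip_force: 0.0
```

```bash
echo '[0,0,0,0,0,0,0,0,0,0,0,0,0,0,0,0,0,0,0,0,0,0,0,0,0]' > next.json && python3 steer.py next.json
```

```text
t: 3.92
eef_pos: [478.0, -79.0, 137.4]
tcp_rot: [3.142, -0.0, 2.242]
ft_force: [0.5, 0.9, -1.3]
opening: 0.308
grip_force: 30.0
```

The head is gripped at 30 N with the side force near zero. The opening is at the pressed width. Next is the anticlockwise turn, which is negative about tool z because it points down.

```bash
echo '[0,0,0,-0.07,0,0,0,0,-0.14,0,0,0,0,-0.21,0,0,0,0,-0.28,0,0,0,0,-0.35,0]' > next.json && python3 steer.py next.json
python3 - <<'E'
from cell import env, vision, status
s=status.state();print(s["moment"],s["joints"])
E
```

```text
t: 4.33
eef_pos: [478.0, -79.1, 137.4]
tcp_rot: [3.142, 0.0, 2.595]
ft_force: [0.6, -0.7, -0.7]
opening: 0.308
grip_force: 29.9
[-0.14644223 -0.01999657 -0.11743966] [-3.00431926e-01  3.50556685e-01  1.94714712e+00  4.82415750e-05
  8.43787374e-01 -1.32460588e+00]
```

```bash
echo '[0,0,0,-0.07,0,0,0,0,-0.14,0,0,0,0,-0.21,0,0,0,0,-0.28,0,0,0,0,-0.35,0]' > next.json && python3 steer.py next.json; echo '[0,0,0,-0.07,0,0,0,0,-0.14,0,0,0,0,-0.21,0,0,0,0,-0.28,0,0,0,0,-0.28,0]' > next.json && python3 steer.py next.json
python3 - <<'E'
from cell import env, vision, status
from h import *
s=status.state();print(s["moment"])
n="side";i=vision.camera_info(n);p,d=vision.read_camera(n);cv2.imwrite("pics/s3.png",cv2.resize(p[190:340,230:430,::-1],(800,600)))
report(p,cloud(i,d),(290,375,250,325))
E
```

```text
t: 4.75
eef_pos: [477.9, -79.3, 137.4]
tcp_rot: [-3.141, -0.0, 2.945]
ft_force: [-0.9, -2.3, 0.5]
opening: 0.311
grip_force: 29.9
t: 5.17
eef_pos: [477.9, -79.3, 137.4]
tcp_rot: [-3.141, -0.0, -3.058]
ft_force: [-0.1, -3.4, 0.1]
opening: 0.313
grip_force: 29.9
[-0.62860372  0.1898418   0.02018426]
orange 18 med [462.1 -62.2 168.8] lo [459.7 -65.8 154.6] hi [465.3 -59.4 174.2]
headtop 308 med [468.1 -77.8 175.4] lo [454.7 -94.7 169.5] hi [497.  -63.1 183.4]
rect 474.6009826660156 -74.68505859375 51.90167999267578 37.55628204345703 32.52714157104492
camera 62 med [469.6 -92.6 117.3] lo [459.2 -97.3 112.5] hi [488.9 -68.8 120.8]
```

View pics/s3.png

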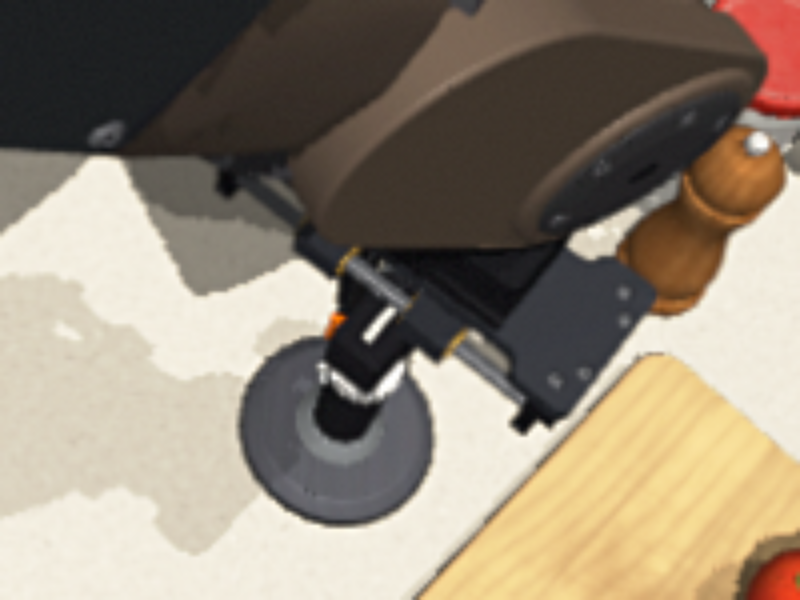

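The crop shows the head turned with the gripper, with the orange button now on the left at (337,325). The moment has dropped to about 0, so the click is passed. I'll turn slightly further towards the stop to confirm.

```bash
echo '[0,0,0,-0.05,0,0,0,0,-0.05,0,0,0,0,-0.05,0]' > next.json && python3 steer.py next.json
python3 - <<'E'
from cell import env, vision, status
s=status.state();print(s["moment"],s["tcp_rot"])
E
```

```text
t: 5.47
eef_pos: [477.9, -79.2, 137.4]
tcp_rot: [-3.141, -0.0, -3.014]
ft_force: [-1.9, -4.5, -0.2]
opening: 0.312
grip_force: 29.9
[-0.81027928  0.23544589  0.02176325] [-3.14133656e+00 -9.12319360e-05 -3.01420648e+00]
```

```bash
echo '[0,0,-6,0,0,0,0,-14,0,0,0,0,-22,0,0,0,0,-30,0,0,0,0,-30,0,0]' > next.json && python3 steer.py next.json
python3 - <<'E'
from cell import env, vision, status
s=status.state();print(s["moment"],s["ft_force"])
E
```

```text
t: 5.88
eef_pos: [479.0, -79.1, 169.6]
tcp_rot: [-3.14, 0.003, -3.012]
ft_force: [-0.3, 1.0, 0.0]
opening: 0.026
grip_force: 0.0
[0.03042252 0.02415638 0.0720148 ] [-0.26178128  0.98170426  0.01602157]
```

The fingers closed to nothing on the way up, so the grip slipped off. I'll look before doing anything else.

```bash
echo '[0,0,0,0,1,0,0,0,0,1,0,0,-40,0,1,0,0,-80,0,1,0,0,-80,0,1]' > next.json && python3 steer.py next.json
python3 - <<'E'
from cell import env, vision, status
from h import *
out=[]
for n,roi in(("side",(290,375,250,325)),("top",(320,395,170,240))):
    i=vision.camera_info(n);p,d=vision.read_camera(n);P=cloud(i,d);print(n);report(p,P,roi)
    u0,u1,v0,v1=roi;out.append(cv2.resize(p[v0-20:v1+20,u0-20:u1+20,::-1],(400,400)))
cv2.imwrite("pics/s4.png",np.hstack(out))
E
```

```text
t: 6.3
eef_pos: [480.2, -79.6, 253.4]
tcp_rot: [-3.138, 0.008, -3.011]
ft_force: [-0.1, -0.7, -0.4]
opening: 0.319
grip_force: 0.0
side
orange 69 med [476.1 -61.1 168. ] lo [460.9 -65.5 131.8] hi [529.3 -56.9 173.6]
headtop 400 med [475.6 -80.  175.2] lo [455.1 -93.4 168.9] hi [498.1 -65.6 177.4]
rect 477.0877685546875 -75.85208129882812 48.039947509765625 36.9558219909668 7.912353515625
camera 306 med [526.8 -80.8 129.7] lo [461.  -95.8 114.6] hi [542.8 -52.3 132.3]
top
orange 17 med [458.9 -63.1 167. ] lo [432.  -67.8 158.3] hi [462.1  -8.4 402.3]
headtop 133 med [459.5 -82.7 174.1] lo [452.  -93.9 170.8] hi [495.7 -69.3 176.8]
rect 475.90802001953125 -80.87858581542969 48.23506546020508 29.679107666015625 2.967090606689453
camera 48 med [527.  -90.6 128.8] lo [461.3 -95.  113.5] hi [541.3 -69.6 131.4]
```

View pics/s4.png

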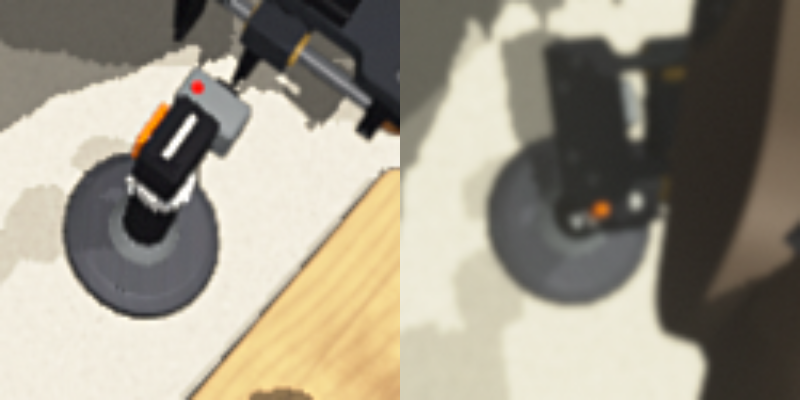

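The left crop shows the head turned, still down (top at 175), with the orange button at (150,130) facing +y and a white ring just under the block at (160,190). The right crop shows the gripper overhead. Next I'll measure the ring's height and work out the regrip.

Run:
```python
from cell import env, vision, status
from h import *
n="side";i=vision.camera_info(n);p,d=vision.read_camera(n);P=cloud(i,d)
m=(np.hypot(P[...,0]-477,P[...,1]+79)<30)&(P[...,2]>30)&(P[...,2]<185)
w=m&(p.min(-1)>150); q=P[w]; 
for lo in range(60,185,10):
    k=(q[:,2]>lo)&(q[:,2]<=lo+10); kk=m&(P[...,2]>lo)&(P[...,2]<=lo+10); a=P[kk]
    if len(a): print(lo,"white",k.sum(),"all",len(a),a.min(0).round(),a.max(0).round(),p[kk].mean(0).round())
s=status.state(); to(s,477.2,-79.6,137,-3.0)
```

```text
60 white 0 all 30 [461. -96.  60.] [480. -65.  70.] [24. 24. 26.]
70 white 0 all 21 [461. -96.  72.] [481. -72.  79.] [23. 22. 25.]
80 white 4 all 27 [461. -95.  81.] [475. -64.  90.] [52. 52. 54.]
90 white 0 all 25 [461. -96.  91.] [480. -62.  99.] [37. 36. 37.]
100 white 6 all 15 [459. -98. 100.] [483. -61. 110.] [134. 132. 129.]
110 white 43 all 59 [458. -98. 110.] [491. -69. 120.] [195. 193. 189.]
120 white 2 all 2 [483. -95. 120.] [487. -92. 121.] [254. 252. 250.]
130 white 0 all 1 [456. -89. 139.] [456. -89. 139.] [123. 122. 120.]
140 white 7 all 37 [452. -97. 140.] [496. -62. 150.] [94. 87. 82.]
150 white 1 all 44 [453. -96. 150.] [496. -60. 160.] [55. 47. 43.]
160 white 3 all 76 [452. -97. 161.] [496. -57. 170.] [135.  89.  41.]
170 white 36 all 392 [453. -96. 170.] [503. -59. 180.] [65. 60. 59.]
shift [  0.6  -0.7 110.1] turn -0.011
```

The ring ends at about 120 mm, so it is clear of the fingertips and the grip place was right. I'll regrip slightly lower and pull slowly, watching the force.

```bash
echo '[0,0,0,0,1,0,0,0,0,1,0,0,0,0,1,0,0,0,0,1,0,0,0,0,1]' > next.json && python3 steer.py next.json;echo '[0,0,0,-0.01,1,0,0,0,-0.01,1,0,0,0,-0.01,1,0,0,20,-0.01,1,0,0,40,-0.01,1]' > next.json && python3 steer.py next.json
python3 - <<'E'
from cell import env, vision, status
from h import *
s=status.state(); to(s,477.2,-79.6,135,-3.0)
E
```

```text
t: 6.87
eef_pos: [477.9, -79.0, 247.0]
tcp_rot: [3.141, -0.001, -3.011]
ft_force: [-0.4, -0.0, 0.7]
opening: 0.796
grip_force: 0.0
t: 7.28
eef_pos: [478.5, -79.2, 207.6]
tcp_rot: [-3.141, 0.002, -3.001]
ft_force: [-0.5, -0.2, 0.1]
opening: 0.996
grip_force: 0.0
shift [ 1.5 -0.2 72.6] turn -0.001
```

```bash
echo '[0.7,-0.6,25,0,1,0.7,-0.6,50,0,1,0.7,-0.6,72,0,1,0.7,-0.6,72,0,0.2,0.7,-0.6,72,0,0]' > next.json && python3 steer.py next.json;for k in 1 2;do echo '[0,0,0,0,0,0,0,0,0,0,0,0,0,0,0,0,0,0,0,0,0,0,0,0,0]' > next.json && python3 steer.py next.json;done; echo '[0,0,-1,0,0,0,0,-2,0,0,0,0,-2,0,0]' > next.json && python3 steer.py next.json
```

```text
t: 7.7
eef_pos: [477.2, -79.6, 135.2]
tcp_rot: [3.141, -0.002, -3.001]
ft_force: [-0.2, 0.3, 0.4]
opening: 0.91
grip_force: 0.0
t: 8.12
eef_pos: [477.6, -79.8, 136.0]
tcp_rot: [-3.141, 0.001, -3.001]
ft_force: [0.6, -0.3, -0.6]
opening: 0.565
grip_force: 0.0
t: 8.53
eef_pos: [477.4, -79.7, 135.4]
tcp_rot: [3.142, 0.0, -3.001]
ft_force: [-1.9, -0.1, -0.3]
opening: 0.308
grip_force: 30.0
t: 8.78
eef_pos: [477.1, -79.7, 136.9]
tcp_rot: [3.141, -0.001, -3.001]
ft_force: [1.8, -0.1, -10.5]
opening: 0.308
grip_force: 30.0
```

```bash
echo '[0,0,-1,0,0,0,0,-2,0,0,0,0,-3,0,0,0,0,-3,0,0]' > next.json && python3 steer.py next.json;echo '[0,0,-1,0,0,0,0,-2,0,0,0,0,-3,0,0,0,0,-3,0,0]' > next.json && python3 steer.py next.json
python3 - <<'E'
from cell import env, vision, status
from h import *
s=status.state();print(s["moment"])
n="side";i=vision.camera_info(n);p,d=vision.read_camera(n);report(p,cloud(i,d),(290,375,240,325))
E
```

```text
t: 9.12
eef_pos: [476.4, -79.4, 138.3]
tcp_rot: [3.14, -0.003, -3.002]
ft_force: [5.9, -1.2, -32.9]
opening: 0.31
grip_force: 30.0
t: 9.45
eef_pos: [475.6, -79.4, 141.0]
tcp_rot: [3.139, -0.005, -3.001]
ft_force: [1.8, -3.1, -35.2]
opening: 0.307
grip_force: 29.9
[-0.45553367 -0.47306742 -0.02207956]
orange 14 med [461.1 -63.4 168.8] lo [458.  -66.4 151.8] hi [462.2 -60.9 175.4]
headtop 320 med [467.2 -78.  177.5] lo [454.5 -95.2 168.8] hi [496.8 -63.5 181.1]
rect 477.5716247558594 -78.55409240722656 48.03854751586914 42.664512634277344 6.956729412078857
camera 65 med [468.5 -91.2 117.4] lo [459.7 -97.1 110.7] hi [515.7 -51.9 130.5]
```

The downward force reached 35 N and the head stayed latched, with the fingers slipping on it. I'll check whether the button is actually pressed in.

Run:
```python
from cell import env, vision, status
from h import *
n="side";i=vision.camera_info(n);p,d=vision.read_camera(n);P=cloud(i,d)
z=np.load("pics/side0.npz")
for nm,pp,PP,a in(("start",z["p"],cloud(i,z["d"]),-51.5),("now",p,P,8.2)):
    a=np.radians(a); r,g,b=[pp[...,k].astype(int) for k in range(3)]
    X=PP-np.array([477,-79.2,0]); hx=X[...,0]*np.cos(a)+X[...,1]*np.sin(a); hy=-X[...,0]*np.sin(a)+X[...,1]*np.cos(a)
    m=(r>g+50)&(g>b+15)&(PP[...,2]>130)&(abs(hx)<30)&(abs(hy)<35)
    q=np.c_[hx[m],hy[m],PP[...,2][m]]; print(nm,len(q)); print(q[np.argsort(q[:,0])].round(0).astype(int).tolist())
cv2.imwrite("pics/s5.png",cv2.resize(p[235:320,290:380,::-1],(635,600),interpolation=cv2.INTER_CUBIC))
s=status.state();print(s["opening"],s["grip_force"],s["eef_pos"],s["ft_force"])
```

```text
start 31
[[-15, 19, 168], [-13, 14, 175], [-13, 21, 168], [-13, 19, 169], [-11, 14, 175], [-11, 21, 169], [-11, 19, 169], [-9, 15, 174], [-9, 19, 170], [-9, 22, 168], [-8, 15, 175], [-7, 20, 169], [-6, 15, 177], [-5, 20, 169], [-3, 19, 168], [-3, 21, 167], [-1, 21, 168], [-1, 19, 167], [1, 21, 169], [1, 19, 169], [3, 21, 169], [3, 20, 167], [5, 22, 168], [5, 20, 168], [6, 19, 170], [7, 22, 168], [8, 20, 169], [11, 21, 168], [11, 18, 169], [12, 20, 170], [13, 19, 169]]
now 14
[[-20, 15, 176], [-16, 16, 175], [-14, 18, 157], [-14, 18, 168], [-14, 18, 152], [-14, 17, 164], [-14, 20, 164], [-13, 19, 171], [-13, 19, 159], [-13, 21, 167], [-13, 18, 176], [-13, 21, 150], [-12, 17, 171], [-12, 15, 174]]
0.3078932044292402 29.943574368953705 [475.52244703 -79.38489572 140.96165006] [  2.32501056  -3.52287658 -35.33158046]
```

View pics/s5.png

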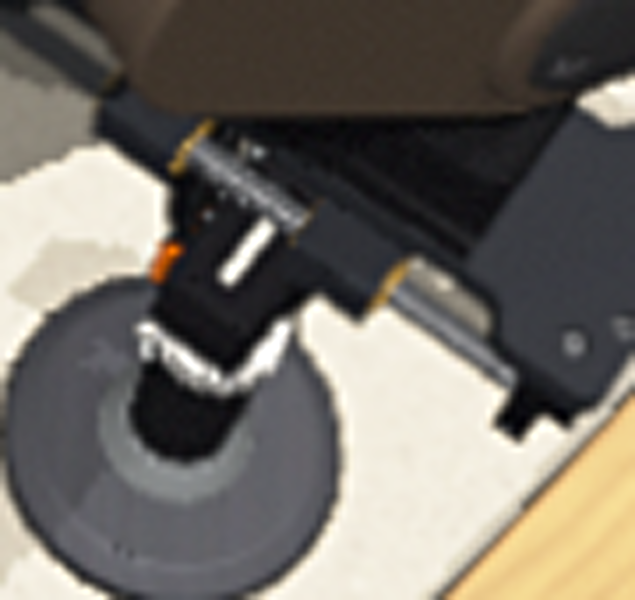

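The crop shows the orange button still visible at (165,262), left of the finger. Its outer face reads about 18 to 19 mm from the axis, which could mean it is only partly pressed. I'll go back down, open, and compare orange pixels for open and closed at the same head pose.

```bash
cat > o.py <<'E'
from cell import env, vision, status
from h import *
i=vision.camera_info("side");p,d=vision.read_camera("side");P=cloud(i,d)
r,g,b=[p[...,k].astype(int) for k in range(3)]
m=(r>g+40)&(g>b+10); m[:245]=0;m[290:]=0;m[:,:300]=0;m[:,345:]=0
v,u=np.nonzero(m); a=np.radians(8.2)
print("orange n",len(u))
for vv in sorted(set(v)): print(vv,u[v==vv].tolist(),end="; ")
X=P-np.array([477,-79.2,0]);hx=X[...,0]*np.cos(a)+X[...,1]*np.sin(a); hy=-X[...,0]*np.sin(a)+X[...,1]*np.cos(a)
t=(abs(hx)<30)&(abs(hy)<14)&(P[...,2]>165)&(P[...,2]<230)&(p.max(-1)>150)
if t.sum(): print("\nwhite stripe",t.sum(),np.median(P[t],0).round(1),"hx,hy",np.median(hx[t]).round(1),np.median(hy[t]).round(1))
s=status.state();print(s["opening"],s["grip_force"],s["eef_pos"],s["ft_force"])
E
python3 o.py; echo '[0,0,6,0,0.45,0,0,6,0,0.45,0,0,6,0,0.45,0,0,6,0,0.45,0,0,6,0,0.45]' > next.json && python3 steer.py next.json >/dev/null; python3 o.py;  echo '[0,0,0,0,0,0,0,0,0,0,0,0,0,0,0,0,0,0,0,0,0,0,0,0,0]' > next.json && python3 steer.py next.json>/dev/null;python3 o.py
```

```text
orange n 16
269 [313, 314]; 270 [312, 313, 314, 315]; 271 [312, 313, 314]; 272 [312, 313]; 273 [311, 312, 313]; 274 [311, 312]; 
white stripe 26 [474.1 -79.3 178.5] hx,hy -2.8 0.7
0.3057308220188816 29.943487644195557 [475.52722419 -79.3943564  140.95330596] [  2.58316164  -4.00195199 -35.52231557]
orange n 54
261 [318, 319, 320, 321]; 262 [318, 319, 320, 321]; 263 [317, 318, 319, 320, 321]; 264 [316, 317, 318, 319, 320]; 265 [315, 316, 317, 318, 319]; 266 [315, 316, 317, 318]; 267 [314, 315, 316, 317]; 268 [313, 314, 315, 316, 317]; 269 [313, 314, 315, 316]; 270 [312, 313, 314, 315]; 271 [312, 313, 314]; 272 [312, 313]; 273 [311, 312, 313]; 274 [311, 312]; 
white stripe 26 [473.8 -79.  175.8] hx,hy -3.2 0.5
0.4491754496090699 0.0 [477.70750723 -79.73426162 138.02939951] [-0.07905015  0.3068142  -0.29237127]
orange n 16
269 [313, 314]; 270 [312, 313, 314, 315]; 271 [312, 313, 314]; 272 [312, 313]; 273 [311, 312, 313]; 274 [311, 312]; 
white stripe 26 [474.5 -79.1 176.7] hx,hy -2.4 0.5
0.31251372944405953 30.000292360782623 [477.51812178 -79.75282255 137.58284235] [-0.45337992  0.21973659  2.2472697 ]
```

The orange strip at rows 269–274 is identical open and closed, so it may not be going in. I'll view open and closed side by side.

```bash
cat > snap.py <<'E'
import sys
from cell import env, vision, status
import cv2
p,d=vision.read_camera("side"); cv2.imwrite(sys.argv[1],cv2.resize(p[245:300,295:345,::-1],(400,440),interpolation=cv2.INTER_NEAREST))
E
python3 snap.py pics/c.png; echo '[0,0,0,0,0.5,0,0,0,0,0.5,0,0,0,0,0.5]' > next.json && python3 steer.py next.json; python3 snap.py pics/d.png; python3 -c "
import cv2,numpy as np
cv2.imwrite('pics/s6.png',np.hstack([cv2.imread('pics/c.png'),cv2.imread('pics/d.png')]))"
```

```text
t: 10.83
eef_pos: [477.3, -79.7, 137.3]
tcp_rot: [3.141, -0.0, -3.001]
ft_force: [-0.0, -0.2, 0.2]
opening: 0.46
grip_force: 0.0
```

View pics/s6.png

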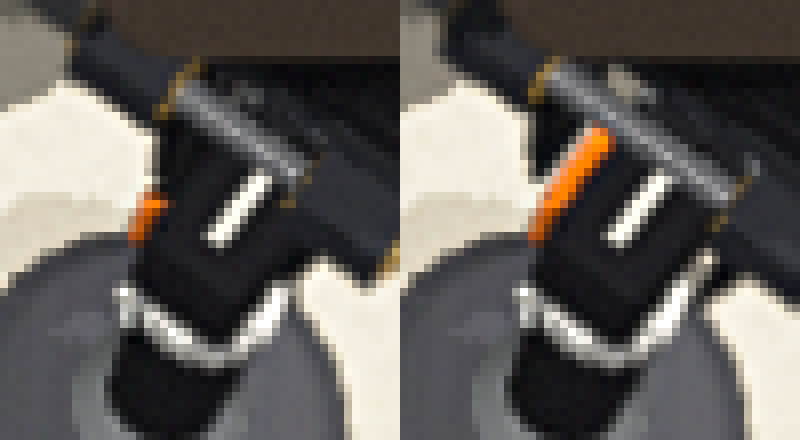

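Left is closed and right is open. When closed, the finger overlies the orange button while the button's left face at (150,215) looks unmoved. I'll test for a spring reaction by closing in small stages.

```bash
for o in 1; do echo '[0,0,0,0,0.39,0,0,0,0,0.39,0,0,0,0,0.39,0,0,0,0,0.39]' > next.json && python3 steer.py next.json|tail -3; echo '[0,0,0,0,0.36,0,0,0,0,0.36,0,0,0,0,0.36,0,0,0,0,0.36]' > next.json && python3 steer.py next.json|tail -3; echo '[0,0,0,0,0.34,0,0,0,0,0.34,0,0,0,0,0.34,0,0,0,0,0.34]' > next.json && python3 steer.py next.json|tail -3; echo '[0,0,0,0,0.32,0,0,0,0,0.32,0,0,0,0,0.32,0,0,0,0,0.32]' > next.json && python3 steer.py next.json|tail -3; done; python3 o.py
```

```text
ft_force: [0.3, -0.9, -0.1]
opening: 0.392
grip_force: 0.0
ft_force: [0.4, 0.2, 0.2]
opening: 0.357
grip_force: 0.0
ft_force: [0.3, -0.7, 0.2]
opening: 0.338
grip_force: 0.0
ft_force: [-0.2, 0.3, -0.7]
opening: 0.323
grip_force: 0.0
orange n 16
269 [313, 314]; 270 [312, 313, 314, 315]; 271 [312, 313, 314]; 272 [312, 313]; 273 [311, 312, 313]; 274 [311, 312]; 
white stripe 26 [474.3 -79.  175.7] hx,hy -2.6 0.6
0.32203667074844183 0.0 [477.42623117 -79.72188065 137.43564289] [ 0.27625711 -1.00727973  0.07336649]
```

There is no reaction at all down to 0.32, so this finger is passing the button without touching it. The other finger may differ, so I'll open, rise, make a half turn and try that.

```bash
echo '[0,0,0,0,1,0,0,0,0,1,0,0,0,0,1,0,0,0,0,1,0,0,-30,0.1,1]' > next.json && python3 steer.py next.json|tail -1; echo '[0,0,-15,0.12,1,0,0,-15,0.24,1,0,0,-15,0.36,1,0,0,-15,0.48,1,0,0,-15,0.6,1]' > next.json && python3 steer.py next.json|tail -1;for k in 1 2 3; do echo '[0,0,0,0.12,1,0,0,0,0.24,1,0,0,0,0.36,1,0,0,0,0.48,1,0,0,0,0.6,1]' > next.json && python3 steer.py next.json|tail -1; done;  echo '[0,0,0,0.12,1,0,0,0,0.24,1,0,0,0,0.36,1,0,0,0,0.44,1,0,0,0,0.44,1]' > next.json && python3 steer.py next.json
python3 - <<'E'
from cell import env, vision, status
from h import *
s=status.state(); to(s,477.2,-79.4,136,0.142)
E
```

```text
grip_force: 0.0
grip_force: 0.0
grip_force: 0.0
grip_force: 0.0
grip_force: 0.0
t: 14.77
eef_pos: [477.4, -79.7, 182.4]
tcp_rot: [-3.142, -0.0, 0.338]
ft_force: [0.6, -0.9, 0.1]
opening: 1.001
grip_force: 0.0
shift [-0.1 -0.3 46.4] turn 0.196
```

```bash
echo '[0,-0.3,0,0.1,0.9,0,-0.3,16,0.196,0.7,0,-0.3,32,0.196,0.5,0,-0.3,46,0.196,0.45,0,-0.3,46,0.196,0.4]' > next.json && python3 steer.py next.json|tail -3; echo '[0,0,0,0,0.4,0,0,0,0,0.4,0,0,0,0,0.4,0,0,0,0,0.4,0,0,0,0,0.4]' > next.json && python3 steer.py next.json|tail -3; echo '[0,0,0,0,0.37,0,0,0,0,0.37,0,0,0,0,0.37,0,0,0,0,0.34,0,0,0,0,0.34]' > next.json && python3 steer.py next.json;python3 o.py
```

```text
ft_force: [-0.1, -0.6, 0.1]
opening: 0.706
grip_force: 0.0
ft_force: [-0.7, -0.4, 0.7]
opening: 0.411
grip_force: 0.0
t: 16.02
eef_pos: [477.3, -79.4, 136.4]
tcp_rot: [-3.141, -0.0, 0.146]
ft_force: [0.1, 0.3, 0.2]
opening: 0.343
grip_force: 0.0
orange n 34
262 [320]; 263 [319, 320, 321]; 264 [318, 319, 320]; 265 [318, 319]; 266 [317, 318]; 267 [316, 317]; 268 [315, 316, 317]; 269 [313, 314, 315, 316]; 270 [312, 313, 314, 315]; 271 [312, 313, 314]; 272 [312, 313]; 273 [311, 312, 313]; 274 [311, 312]; 
white stripe 25 [473.5 -79.1 176.8] hx,hy -3.3 0.2
0.3420698597468462 0.0 [477.27306244 -79.41534597 136.40666038] [ 0.13764145  0.30215357 -0.92735037]
```

```bash
echo '[0,0,0,0,0.32,0,0,0,0,0.32,0,0,0,0,0.32,0,0,0,0,0.32]' > next.json && python3 steer.py next.json|tail -3; python3 o.py|tail -1; echo '[0,0,0,0,0,0,0,0,0,0,0,0,0,0,0,0,0,0,0,0]' > next.json && python3 steer.py next.json|tail -3;python3 o.py;echo '[0,0,-1,0,0,0,0,-2,0,0,0,0,-2,0,0]' > next.json && python3 steer.py next.json|tail -4
```

```text
ft_force: [-0.7, 0.1, 0.1]
opening: 0.321
grip_force: 0.3
0.31803665505865786 0.3671829588711262 [477.30464939 -79.46110172 136.40464254] [-0.05556212 -0.8109462  -0.71351502]
ft_force: [-0.4, -2.9, -0.1]
opening: 0.311
grip_force: 30.0
orange n 17
269 [313, 314]; 270 [312, 313, 314, 315]; 271 [312, 313, 314]; 272 [312, 313]; 273 [311, 312, 313]; 274 [311, 312]; 275 [312]; 
white stripe 24 [473.2 -79.  176.1] hx,hy -3.8 0.5
0.3119340319579078 29.99578982591629 [477.32664655 -79.52297286 136.39586852] [ 0.1995348  -4.0228112  -0.34341147]
tcp_rot: [-3.141, 0.001, 0.146]
ft_force: [2.6, -2.1, -12.4]
opening: 0.31
grip_force: 30.0
```

The result is the same: both fingers go through where the button shows, and they touch only the block. I'll probe at other heights, with the opening narrower than the 36 mm over the button, watching for any contact.

```bash
echo '[0,0,2,0,0.35,0,0,2,0,0.35,0,0,2,0,0.35,0,0,2,0,0.35]' > next.json && python3 steer.py next.json|tail -3; echo '[0,0,-3,0,0.35,0,0,-6,0,0.35,0,0,-6,0,0.35]' > next.json && python3 steer.py next.json|tail -3;echo '[0,0,-3,0,0.35,0,0,-6,0,0.35,0,0,-6,0,0.35]' > next.json && python3 steer.py next.json|tail -3;echo '[0,0,-3,0,0.35,0,0,-6,0,0.35,0,0,-6,0,0.35]' > next.json && python3 steer.py next.json|tail -3;echo '[0,0,-3,0,0.35,0,0,-6,0,0.35,0,0,-6,0,0.35]' > next.json && python3 steer.py next.json
```

```text
ft_force: [-0.8, -0.1, 0.2]
opening: 0.351
grip_force: 0.0
ft_force: [0.4, 0.2, 0.9]
opening: 0.349
grip_force: 0.0
ft_force: [-0.1, -0.3, 0.6]
opening: 0.348
grip_force: 0.0
ft_force: [-0.5, -0.2, 1.2]
opening: 0.351
grip_force: 0.0
t: 18.42
eef_pos: [477.5, -79.5, 161.0]
tcp_rot: [3.141, -0.001, 0.146]
ft_force: [0.4, 0.3, 0.1]
opening: 0.351
grip_force: 0.0
```

```bash
cat > f.py <<'E'
from cell import env, vision, status
from h import *
s=status.state(); t=R.from_euler("xyz",s["tcp_rot"])
i=vision.camera_info("side");p,d=vision.read_camera("side");P=cloud(i,d)
q=t.inv().apply((P.reshape(-1,3)-s["eef_pos"])); c=p.reshape(-1,3)
m=(abs(q[:,0])<25)&(abs(q[:,1])<60)&(q[:,2]>-70)&(q[:,2]<4)
print(s["opening"],"half gap expected",s["opening"]*47.5)
for z0 in range(-70,4,6):
    k=m&(q[:,2]>=z0)&(q[:,2]<z0+6); a=q[k]
    if len(a): print(z0,"y(x):",sorted([(int(round(b)),int(round(x))) for x,b in zip(a[:,0],a[:,1])])[::max(1,len(a)//14)])
E
python3 f.py; cp f.py f2.py; echo '[0,0,-30,0,0.35,0,0,-60,0,0.35,0,0,-60,0,0.35]' > next.json && python3 steer.py next.json|tail -3; python3 f.py
```

```text
0.351480736931462 half gap expected 16.695335004244445
-70 y(x): [(-26, -11), (-23, -11), (-21, -11), (-21, -11), (-18, -7), (-18, 6), (-18, 10)]
-64 y(x): [(-25, -11), (-24, -12), (-22, -12), (-22, -12), (-20, -12), (-20, -9), (-19, -10), (-18, -11), (-18, -8), (-18, -5), (-18, -1), (16, -11), (18, -11), (20, -11), (21, -12), (22, -12), (23, -11)]
-58 y(x): [(-26, -11), (-24, -12), (-23, -11), (-21, -12), (-21, -11), (-20, -11), (-18, -7), (-18, -2), (-18, 1), (16, -10), (18, -12), (19, -11), (20, -12), (21, -12), (22, -12), (24, -11)]
-52 y(x): [(-25, -12), (-23, -11), (-22, -12), (-20, -11), (-20, -10), (-19, -10), (-18, -8), (-18, -1), (18, -11), (19, -11), (21, -12), (21, -12), (23, -11)]
-46 y(x): [(-24, -11), (-21, -13), (-20, -11), (-18, -10), (-18, -6), (-18, -4), (-18, 3), (-18, 7), (16, -10), (17, -11), (18, -11), (20, -11)]
-40 y(x): [(-22, -12), (-21, -11), (-20, -12), (-19, -10), (-18, -8), (-18, -2), (-18, 2), (16, -10), (17, -12), (19, -11), (20, -9)]
-22 y(x): [(-12, -12), (-11, 10), (-8, -5), (-8, 12), (-4, -8), (-3, 9), (-3, 14), (-2, -6), (-1, -8), (-1, 2), (-1, 1
[... 1529 characters left out ...]
(-18, -4), (-18, -1), (-18, 3), (17, -10), (18, -12), (20, -11), (22, -11), (23, -12)]
-52 y(x): [(-24, -11), (-23, -11), (-22, -11), (-21, -11), (-20, -11), (-19, -10), (-19, -10), (-18, -6), (-18, -2), (-18, 0), (-18, 6), (16, -11), (17, -10), (18, -12), (18, -11), (19, -11), (20, -11), (23, -11)]
-46 y(x): [(-24, -11), (-22, -12), (-21, -11), (-21, -11), (-20, -10), (-18, -10), (-18, -7), (-18, -6), (-18, -5), (-18, -1), (-18, 3), (-18, 5), (-18, 9), (16, -10), (18, -11), (19, -11), (20, -10), (22, -10)]
-40 y(x): [(-22, -12), (-21, -11), (-19, -10), (-19, -9), (-18, -8), (-18, -2), (-18, 1), (-18, 7), (-18, 10), (16, -9), (18, -12), (18, -12), (20, -11), (20, -10)]
-34 y(x): [(-20, -11)]
```

This explains it: in the camera's depth the fingers end about 35 mm short of the reported TCP. With TCP at 137 the fingers only hold the top few millimetres of the block, above the button. I'll measure where the fingertips really are.

```bash
echo '[0,0,0,0,0.35,0,0,0,0,0.35]' > next.json && python3 steer.py next.json>/dev/null
python3 - <<'E'
from cell import env, vision, status
from h import *
for n in("side","wrist"):
    s=status.state(); t=R.from_euler("xyz",s["tcp_rot"])
    i=vision.camera_info(n);p,d=vision.read_camera(n);P=cloud(i,d)
    q=t.inv().apply((P.reshape(-1,3)-s["eef_pos"])).reshape(P.shape)
    m=(abs(q[...,0])<16)&(abs(q[...,1])<32)&(abs(q[...,1])>14)&(q[...,2]>-60)&(q[...,2]<6)&(d>0)
    print(n,s["eef_pos"],[ (sg,(m&(q[...,1]*sg>0)).sum(), np.sort(q[...,2][m&(q[...,1]*sg>0)])[-8:].round(1)) for sg in(1,-1)])
    v,u=np.nonzero(m)
    if len(v):
        print(u.min(),u.max(),v.min(),v.max(),"zero-depth nearby",(d[v.min():v.max()+12,u.min()-5:u.max()+5]==0).sum())
        if n=="side": cv2.imwrite("pics/s7.png",cv2.resize(p[max(0,v.min()-30):v.max()+60,u.min()-40:u.max()+40,::-1],(700,600),interpolation=cv2.INTER_CUBIC))
E
```

```text
side [476.81972447 -79.27934222 219.54726183] [(1, np.int64(26), array([-44.7, -42.8, -41.4, -39.5, -38.1, -36.9, -36.8, -35.1])), (-1, np.int64(46), array([-38.9, -38.8, -38.6, -36.9, -36.7, -36.4, -35.3, -34.2]))]
318 343 240 264 zero-depth nearby 5
wrist [476.79744753 -79.28342264 219.40236048] [(1, np.int64(346), array([-34.5, -33.9, -33.9, -33.8, -33.7, -33.7, -33.7, -33.6])), (-1, np.int64(346), array([-34.4, -34.2, -34.1, -33.7, -33.6, -33.6, -33. , -32.3]))]
206 301 213 253 zero-depth nearby 24
```

View pics/s7.png

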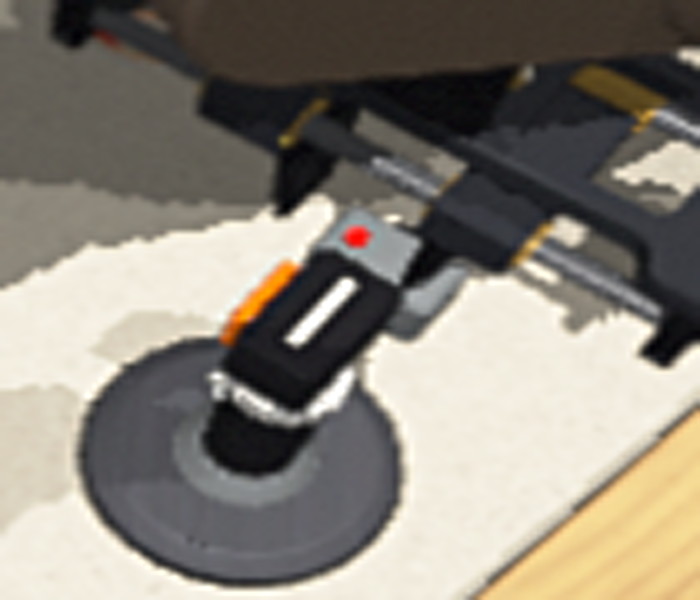

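The crop shows the empty fingers ending well above the head, with finger ends at about (285,205). The side and wrist views both put the real fingertips 34 mm behind the reported TCP. For a grip at the block's middle, the reported TCP must be about 104. I'll descend carefully to there.

```bash
echo '[0.3,0,25,0,0.6,0.3,0,45,0,0.6,0.3,0,65,0,0.6,0.3,0,78,0,0.6,0.3,0,85,0,0.6]' > next.json && python3 steer.py next.json; echo '[0,0,6,0,0.6,0,0,12,0,0.6,0,0,18,0,0.6,0,0,24,0,0.6,0,0,28,0,0.6]' > next.json && python3 steer.py next.json; echo '[0,0,1,0,0.3,0,0,1,0,0,0,0,1,0,0,0,0,1,0,0,0,0,1,0,0]' > next.json && python3 steer.py next.json
```

```text
t: 19.45
eef_pos: [476.6, -79.1, 133.2]
tcp_rot: [-3.14, 0.003, 0.146]
ft_force: [-0.1, -0.7, -0.2]
opening: 0.591
grip_force: 0.0
t: 19.87
eef_pos: [477.6, -79.4, 107.0]
tcp_rot: [-3.142, -0.0, 0.146]
ft_force: [0.4, -0.1, 0.5]
opening: 0.6
grip_force: 0.0
t: 20.28
eef_pos: [477.7, -79.3, 106.8]
tcp_rot: [3.141, -0.001, 0.146]
ft_force: [-0.5, -5.3, 0.2]
opening: 0.313
grip_force: 30.0
```

```bash
python3 o.py; echo '[0,0,-1,0,0,0,0,-2,0,0,0,0,-4,0,0,0,0,-4,0,0]' > next.json && python3 steer.py next.json
```

```text
orange n 0

white stripe 12 [468.2 -79.2 176.4] hx,hy -8.7 0.6
0.315106757992471 29.99816134572029 [477.71711353 -79.55952578 106.7498216 ] [-0.716559   -0.59454345  2.82532974]
t: 20.67
eef_pos: [477.7, -79.5, 110.6]
tcp_rot: [3.142, -0.0, 0.146]
ft_force: [0.5, -2.1, -4.5]
opening: 0.315
grip_force: 30.0
```

The button is now pressed in (no orange visible) and the mast rises with about 5 N. I'll keep pulling up steadily.

```bash
echo '[0,0,-5,0,0,0,0,-11,0,0,0,0,-17,0,0,0,0,-23,0,0,0,0,-29,0,0]' > next.json && python3 steer.py next.json; echo '[0,0,-6,0,0,0,0,-12,0,0,0,0,-18,0,0,0,0,-24,0,0,0,0,-28,0,0]' > next.json && python3 steer.py next.json; echo '[0,0,-5,0,0,0,0,-10,0,0,0,0,-13,0,0,0,0,-15,0,0,0,0,-15,0,0]' > next.json && python3 steer.py next.json
```

```text
t: 21.08
eef_pos: [477.6, -79.4, 140.2]
tcp_rot: [3.141, -0.0, 0.146]
ft_force: [1.2, -2.6, -5.9]
opening: 0.313
grip_force: 30.0
t: 21.5
eef_pos: [477.6, -79.4, 168.2]
tcp_rot: [3.142, -0.0, 0.146]
ft_force: [1.0, -2.6, -5.8]
opening: 0.312
grip_force: 30.0
t: 21.92
eef_pos: [477.6, -79.4, 182.7]
tcp_rot: [3.142, -0.0, 0.146]
ft_force: [0.8, -1.7, -4.7]
opening: 0.317
grip_force: 30.0
```

```bash
echo '[0,0,-1,0,0,0,0,-2,0,0,0,0,-3,0,0,0,0,-3,0,0]' > next.json && python3 steer.py next.json; echo '[0,0,-0.7,0,0,0,0,-1.5,0,0,0,0,-1.5,0,0,0,0,-1.5,0,0,0,0,-1.5,0,0]' > next.json && python3 steer.py next.json
python3 - <<'E'
from cell import env, vision, status
from h import *
n="side";i=vision.camera_info(n);p,d=vision.read_camera(n);P=cloud(i,d)
a=np.radians(8.2);X=P-np.array([477,-79.2,0]);hx=X[...,0]*np.cos(a)+X[...,1]*np.sin(a);hy=-X[...,0]*np.sin(a)+X[...,1]*np.cos(a)
for lo in range(190,275,8):
    m=(hx>-26)&(hx<-12)&(abs(hy)<12)&(P[...,2]>=lo)&(P[...,2]<lo+8); print(lo,m.sum(),end=" ")
m=(hx>-22)&(hx<-12)&(abs(hy)<10)&(P[...,2]>235)&(P[...,2]<270); print(np.median(P[m],0) if m.any() else None)
cv2.imwrite("pics/s8.png",cv2.resize(p[200:320,270:400,::-1],(650,600)))
E
```

```text
t: 22.25
eef_pos: [477.6, -79.4, 185.5]
tcp_rot: [-3.141, 0.0, 0.146]
ft_force: [0.1, -3.0, -4.4]
opening: 0.314
grip_force: 30.0
t: 22.67
eef_pos: [477.5, -79.4, 186.9]
tcp_rot: [-3.141, 0.0, 0.146]
ft_force: [1.0, -3.3, -7.8]
opening: 0.316
grip_force: 30.0
190 0 198 0 206 0 214 6 222 22 230 30 238 26 246 39 254 75 262 0 270 0 [458.8383415  -81.62791613 255.34419105]
```

View pics/s8.png

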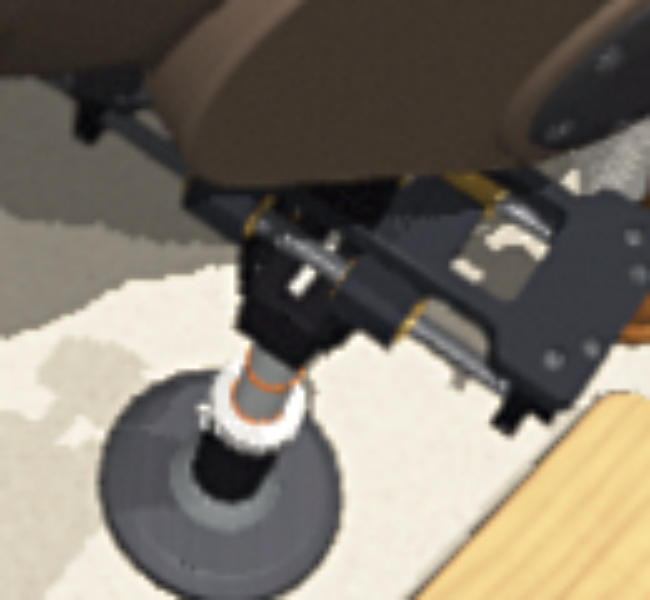

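The crop shows the head at (295,290) up on the extended inner tube, with both mark rings at about (265,390) out of the collar. The head top is at about 255 mm, which is 80 mm up, and the rising force shows it is at the stop. Handing in.

```bash
echo '[0,0,-0.5,0,0,0,0,-0.5,0,0,0,0,-0.5,0,0]' > next.json && python3 steer.py next.json; python3 -c "
from cell import env, vision, status
print(env.job_done())"
```

```text
t: 22.97
eef_pos: [477.4, -79.4, 186.9]
tcp_rot: [-3.141, 0.001, 0.146]
ft_force: [3.0, -3.4, -15.0]
opening: 0.314
grip_force: 30.0
the job is handed in; nothing more can be done
None
```

I turned the head past its click (about 60°), raised the mast about 80 mm to its second stop and held it there, still gripped at 30 N, when I handed in at 23 s; no verdict came back. The first two grips slipped off because the real fingertips sit 34 mm short of the reported TCP; I measured that offset and corrected for it.

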